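Open the parts chute gate and hold it wide

ROBOT

A 6-joint arm with a two-finger parallel gripper is mounted at the origin on the work surface. World frame = base frame: x ahead of the robot, y to its left, z up, the work surface at z = 0. Lengths are in m, angles in degrees, forces in N, time in s.
With the tool pointing down it reaches from about 0.25 to 0.725 m from the base axis. Payload 9.7 kg.
Tool frame: the origin (TCP) lies on the centre line of the jaws, within the pads' length; the fingertips stand tip_reach ahead of it and the grasp point (between the pads) lies 2 mm behind it (tip_reach is the distance from the TCP to the fingertips, in m); z points along the fingers, y is the direction in which the jaws open and shut (so a half turn about z gives the same grasp; the last joint's range is limited). The gripper opens to 85 mm and grips with 20 to 120 N. Pads are 22 mm wide; open, the fingers measure 114 mm over their backs; the gripper's body (76 mm by 85 mm) begins 54 mm behind the grasp point. The pads swing forward as they close: fully open they stand 13 mm farther back than shut.
Start: joints at [0, 4.979, 10.078, 95.1, 0, 90], TCP at [0.55, -0, 0.248] pointing down, gripper open.
Joint ranges: [-179.16, 179.16], [-48.56, 103.87], [-65.8, 70.77], [-126.05, 130.52], [-82.76, 87.17], [-180, 180]. Speed limits (degrees/s): [127.2, 127.2, 147.25, 180, 180, 180].

INTERFACE

Orientations are given as [roll, pitch, yaw] about the fixed x, y, z axes, in that order (R = Rz(yaw) Ry(pitch) Rx(roll)).
In Python, from workcell import get_obs, camera, calibration, job_done, tip_reach gives the robot as it stands.
- The arm moves only by the tool apply_moves, never from a script. Its argument "rows" is a list of rows, each a list of 7 numbers: the shift along the world's x, y, z in mm, then the turn, a rotation vector about the world's x, y, z in degrees, then the closure, from 0 (fully open) to 1 (shut). A call has 1 to 20 rows; each row shifts and turns the commanded pose from where the row before left it; what a row does not reach is not made up. A row lasts 1/8 s, in which the tool goes at most 62.5 mm and 10.7 degrees, less where a joint would pass 70% of its speed; a pose out of reach is approached as far as the arm can. A call with a gripper value outside its range is refused whole. The fingers move at their own pace and stop on an object; "grip_force" is the grip in N (left out, the last holds). Time passes only in rows, so rows that do not move let the fingers close. It gives the time, the measured TCP pose, the force and the opening at its end, in the units of the state.
- get_obs(): the state, without advancing time (a new reading comes with each control period).
- camera(name): name is "scene" or "side" or "wrist"; returns the picture (480x640x3 uint8, red, green, blue); there is no depth.
- calibration(name): a dict with "intrinsics" (3x3 intrinsics, pixels), "T" (4x4, takes a point from camera to world coordinates); the wrist camera has in their place "mount" (4x4, takes a point from camera to tool coordinates, whose origin is the TCP and whose axes are the flange's). Camera axes: x right, y down, z forward; pixel columns grow to the right and rows downward; lengths in m; the calibration is good to about 2 mm. A picture is of the moment at which its call begins: read the wrist's pose just before it. calibration takes no time and is no camera call.
- job_done(): hands the job in, once; it reports no verdict.
The state is a dict: "time": time; "q": joint angles; "qd": joint speeds; "joint_efforts": joint torques, N m; "ee_pos": TCP position; "tcp_rot": TCP orientation; "wrist_force": force on the tool from outside, world axes, zero at the start; "torque": the same for the moment, N m; "opening": finger opening in m.
Only numpy, scipy, OpenCV 4.12 (cv2) and the standard library are available. Lean on these libraries where they do the work, as an engineer would, in place of code of your own. Each camera call takes 0.05 s, during which the arm holds its last target.

TASK

Take the steel gudgeon pin that stands in the way of the chute gate and stand it upright, fully home, in the bore of the wooden stand. Then unlock the gate: squeeze the brass catch shut between the fingers first, and after it squeeze the red catch shut. Last, take the gate by the post on its top, swing it out past its detent until it is wide open (nearly square to the chute mouth) and finish while holding it there by the post, at rest; do not disturb the connecting rod, gasket, shift knob and bearing race lying around.

Things in the scene. Friction and masses are not known exactly. Their poses are not given: they have to be found in the camera images.
- pin_mid (a point): Centre of the steel gudgeon pin, a plain round pin 20 mm in diameter and 90 mm long that stands upright on the bench in front of the gate; this point is half-way up (45 mm above its foot), z along the pin. Its foot is chamfered. 0.2 kg.
- stand_hole0 (a point): Centre of the mouth of the round bore in the fixed wooden stand (block 80 x 80 x 40 mm, top 40 mm above the bench, left of the gate seen from the robot). Bore 24 mm wide with a chamfered mouth, 32 mm deep; z up. When the pin is fully home its foot is 32 mm below this point.
- stand: The wooden stand with the bore in its middle; origin at the centre of its underside, z up.
- brass_pinch (a point): Where to pinch the brass catch: midway between the outer faces of its two upright brass tabs as they are when shut, 95 mm above the bench, fixed. Axes as the chute's: x down the chute, away from the robot, y along the closed gate to its hinge, z up. Squeeze along x. Fixed tab's outer face 13 mm to -x; sliding tab's outer face 27 mm to +x when open, 13 mm when shut.
- catch_brass (a joint): Travel of the sliding brass tab (to -x, to its fixed tab), m: 0 open (locked), 0.014 shut. 3 N friction; stays where left. Its low tongue (top 60 mm above the bench) runs to +x into the red catch's gap and blocks the red catch until the brass one is shut.
- brass_heel: The fixed brass tab (gives up to 2 mm when squeezed, 8 N per mm); origin at the centre of its underside on the grey catch block, 50 mm above the bench; axes as the chute's. Both brass tabs are 10 mm thick in x, 24 mm wide in y and stand 50 to 110 mm above the bench.
- red_pinch (a point): Where to pinch the red catch: midway between the outer faces of its two upright red tabs as they are when shut, 95 mm above the bench, fixed; axes as the chute's. Squeeze along y. Fixed tab's outer face 13 mm to -y; sliding tab's outer face 27 mm to +y when open, 13 mm when shut.
- catch_red (a joint): Travel of the sliding red tab (to -y, to its fixed tab), m: 0 open (gate locked), 0.014 shut. 3 N friction; stays where left. Its low bolt (top 60 mm above the bench) lies across the front of the gate's free edge and keeps the gate closed until shut.
- red_heel: The fixed red tab (gives up to 2 mm when squeezed, 8 N per mm); origin at the centre of its underside, 50 mm above the bench; axes as the chute's. Both red tabs are 10 mm thick in y, 24 mm wide in x and stand 50 to 110 mm above the bench.
- post_mid (a point): Grasp point on the gate's upright steel post (16 mm in diameter, 85 to 130 mm above the bench, on the gate's top edge): on its axis, 110 mm above the bench, 130 mm from the hinge axis; turns with the gate. The yellow gate panel is 165 mm long from the hinge axis, 8 mm thick, 30 to 85 mm above the bench.
- gate_post: The same post, a sleeve that turns freely about its upright axis; origin at its foot on the gate's top edge, 85 mm above the bench.
- hinge (a point): Point on the gate's upright hinge axis, 110 mm above the bench, fixed; axes as the chute's (x down the chute, y along the closed gate from the free edge to the hinge). With the gate at angle a the post is at (-0.130 sin a, -0.130 cos a) in x, y from here: the free end swings towards -x, towards the robot.
- gate (a joint): Gate angle, rad: 0 closed, 1.5 at its stop. A spring closes it with about 2 N at the post when closed and 3.5 N when wide; a sprung ball under the gate (the detent) resists from about 0.45 to 0.65 rad with some 5 N more. Let go from wide, it swings back to the detent, to about 0.8 rad.
- conrod: Steel connecting rod lying flat, about 160 x 60 x 18 mm, right of the catches; origin at the centre of its underside. To be left alone.
- gasket: Copper head gasket lying flat, 90 x 130 x 3 mm with two round holes, left of the chute; origin at the centre of its underside. To be left alone.
- shift_knob: Green nylon gear shift knob standing on the bench right of the chute, 44 mm wide, 55 mm tall; origin at the centre of its underside. To be left alone.
- race: Chrome bearing race lying flat, 60 mm outside, 18 mm high, right of the catch block; origin at the centre of its underside. To be left alone.
Things that resemble listed ones, but are neither listed nor needed, are in the scene too. Of the things shaped like the part that bears pin_mid, the bare steel one is meant.

How it is judged:
By the outcome, as a careful person would: the job done as asked, in the order asked, and still so for the second after the job is handed in, while the arm keeps its last pose, push and grip.
It also fails if it takes over 72 s, if anything falls off the work surface, if the arm or the gripper's body presses on something with over 40 N, if the wrist force passes 120 N, or if a joint passes its speed limit or range.

## Working session

There is one attempt and no reset: what is moved stays moved. The work goes in short steps, Python scripts to look and compute and a tool call to move; the robot and the scene stay as the last step left them, time stands still between calls to the robot, and variables do not carry over. Pictures are saved under pics/ and viewed, and the job is handed in when it is done.

Besides the shell and the picture viewer there is one more tool, called after "Request:" as a command line: name --pt "numbers of a row" for each row, then --argument value for the rest. apply_moves: Moves the arm, as the interface text tells. Its arguments: {"type":"object","properties":{"rows":{"type":"array","items":{"type":"array","items":{"type":"number"}}},"grip_force":{"type":"number"}},"required":["rows"]}

```bash
mkdir -p pics; ls
python3 - <<'E'
from workcell import get_obs, camera, calibration, tip_reach
import cv2
print(tip_reach() if callable(tip_reach) else tip_reach)
print(get_obs())
for n in ["scene","side","wrist"]:
    c=calibration(n); print(n,{k:v for k,v in c.items()})
    cv2.imwrite(f"pics/{n}0.png",camera(n)[:,:,::-1])
E
```

```text
pics
0.017
{'time': 0.0, 'q': array([5.27085965e-04, 5.01118220e+00, 1.00332343e+01, 9.51004868e+01,
       2.03151143e-03, 8.99999020e+01]), 'qd': array([-0.05831636,  0.07111547,  0.02122772, -0.01904474,  0.03960506,
       -0.04204054]), 'joint_efforts': array([ 7.68234549e-04, -5.20392072e+01,  4.64802504e+01,  1.63646933e-02,
        2.23589603e-05, -6.77332673e-05]), 'ee_pos': array([5.49779594e-01, 1.45599934e-05, 2.47571353e-01]), 'tcp_rot': array([-1.79921565e+02, -2.03164366e-03,  9.00006223e+01]), 'wrist_force': array([-0.81073338, -0.54774122, -0.04690704]), 'torque': array([ 0.00810171, -0.03353563,  0.03065257]), 'opening': 0.08562073277106726}
scene {'intrinsics': array([[499.41104014,   0.        , 312.06467751],
       [  0.        , 499.41104014, 240.85200042],
       [  0.        ,   0.        ,   1.        ]]), 'T': array([[-0.28169543,  0.60129993, -0.74772059,  1.25065125],
       [ 0.95949976,  0.17424847, -0.22135421,  0.18335023],
       [-0.0028111 , -0.77979219, -0.62603213,  0.69212505],
       [ 0.        ,  0.        ,  0.        ,  1.        ]])}
side 
[... 247 characters left out ...]
32164145,  0.63960936, -0.69817379,  0.73094351],
       [ 0.00150742, -0.73700891, -0.67588135,  0.80730741],
       [ 0.        ,  0.        ,  0.        ,  1.        ]])}
wrist {'intrinsics': array([[332.98105932,   0.        , 322.63508076],
       [  0.        , 332.98105932, 238.89503812],
       [  0.        ,   0.        ,   1.        ]]), 'mount': array([[-9.02809181e-04, -9.45989712e-01, -3.24195388e-01,
         8.36065594e-02],
       [ 9.99999587e-01, -8.19554032e-04, -3.93340342e-04,
        -3.52152462e-04],
       [ 1.06400279e-04, -3.24195609e-01,  9.45990061e-01,
        -1.25311344e-01],
       [ 0.00000000e+00,  0.00000000e+00,  0.00000000e+00,
         1.00000000e+00]])}
```

View pics/scene0.png

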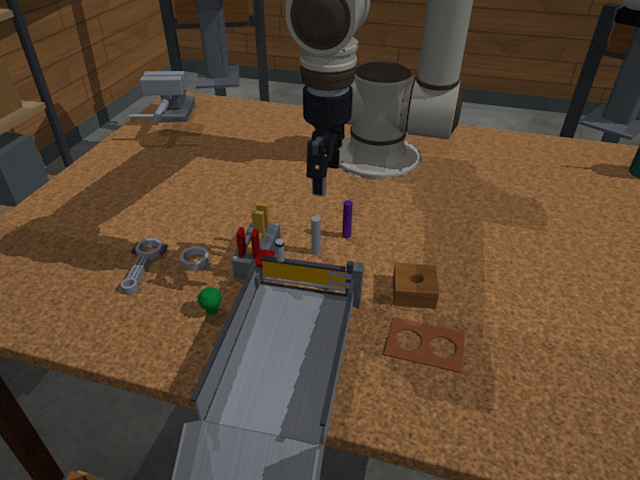

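View pics/side0.png

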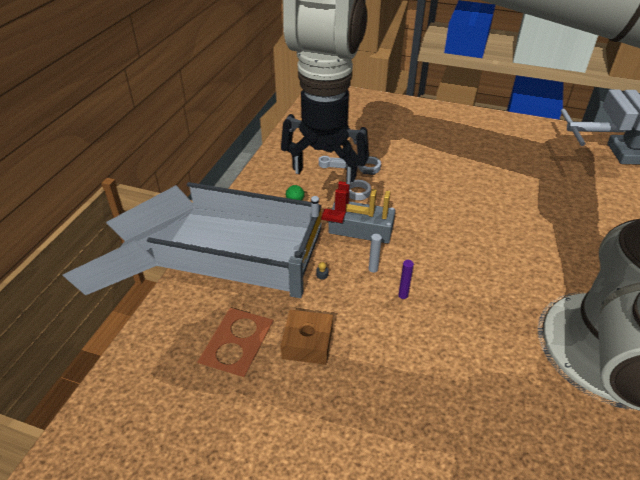

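View pics/wrist0.png

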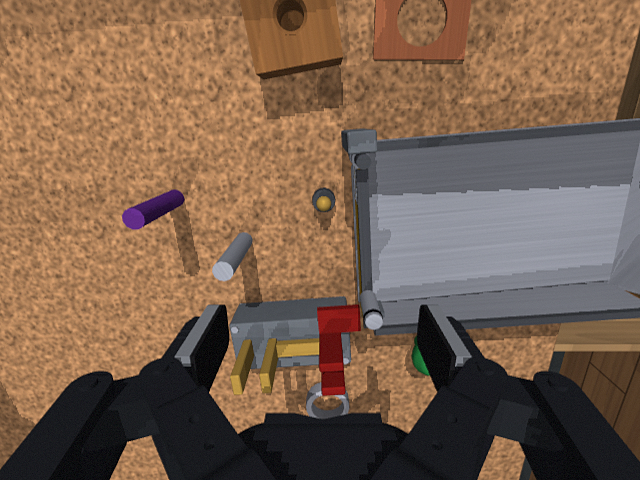

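The scene camera shows the bare steel pin at (316,235), the purple decoy at (347,219), the stand at (415,287) and the catches at about (255,240). The gate post is at (280,250). The side camera shows the pin at (375,253), the stand at (308,335) and the post at (315,205). I'll zoom in for pixel measurements.

```bash
cat > h.py <<'E'
import numpy as np, cv2
from workcell import get_obs, camera, calibration
from scipy.spatial.transform import Rotation as R
def cam(n, pose=None):
    c=calibration(n); K=c["intrinsics"]
    if n=="wrist":
        T=np.eye(4); T[:3,:3]=R.from_euler("xyz",pose[1],degrees=True).as_matrix(); T[:3,3]=pose[0]
        return K,T@c["mount"]
    return K,c["T"]
def ray(n,uv,pose=None):
    K,T=cam(n,pose); d=T[:3,:3]@np.linalg.inv(K)@np.array([uv[0],uv[1],1.]); return T[:3,3],d/np.linalg.norm(d)
def onz(n,uv,z,pose=None):
    o,d=ray(n,uv,pose); return o+d*(z-o[2])/d[2]
def tri(obs):
    A=np.zeros((3,3));b=np.zeros(3); rs=[ray(*o) for o in obs]
    for o,d in rs:
        M=np.eye(3)-np.outer(d,d);A+=M;b+=M@o
    p=np.linalg.solve(A,b); return p,[round(1000*np.linalg.norm((np.eye(3)-np.outer(d,d))@(p-o)),1) for o,d in rs]
def proj(n,p,pose=None):
    K,T=cam(n,pose); q=K@(T[:3,:3].T@(np.array(p)-T[:3,3])); return q[:2]/q[2]
P0=(np.array([0.54978,0,0.24757]),[-179.92,-0.002,90.0006])
E
python3 - <<'E'
import cv2
def crop(n,x,y,w,h,s,o):
    im=cv2.imread(f"pics/{n}0.png")[y:y+h,x:x+w]; cv2.imwrite(f"pics/{o}.png",cv2.resize(im,None,fx=s,fy=s,interpolation=cv2.INTER_CUBIC))
crop("scene",225,190,133,100,6,"c1")
crop("side",300,170,133,100,6,"c2")
crop("wrist",200,220,200,150,4,"c3")
crop("scene",340,250,133,100,6,"c4")
crop("side",190,270,160,120,5,"c5")
E
```

```text
(no output)
```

View pics/c1.png

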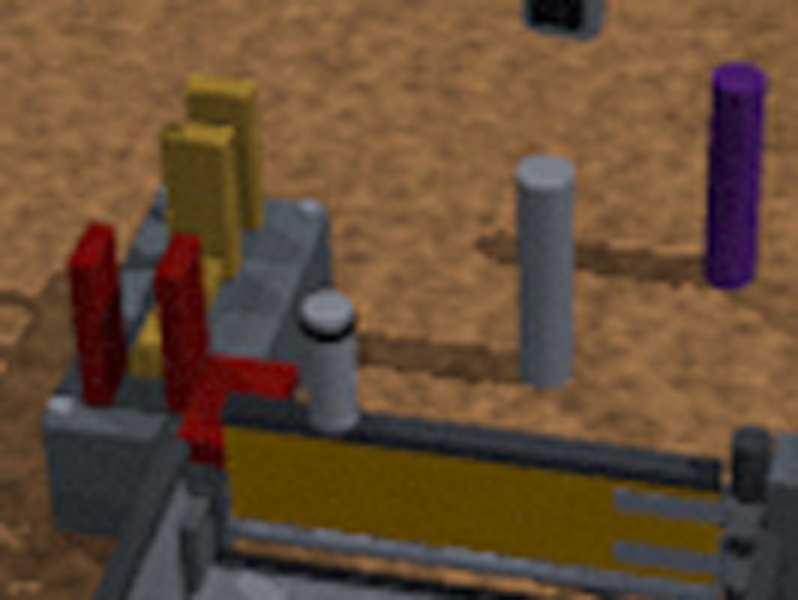

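View pics/c2.png

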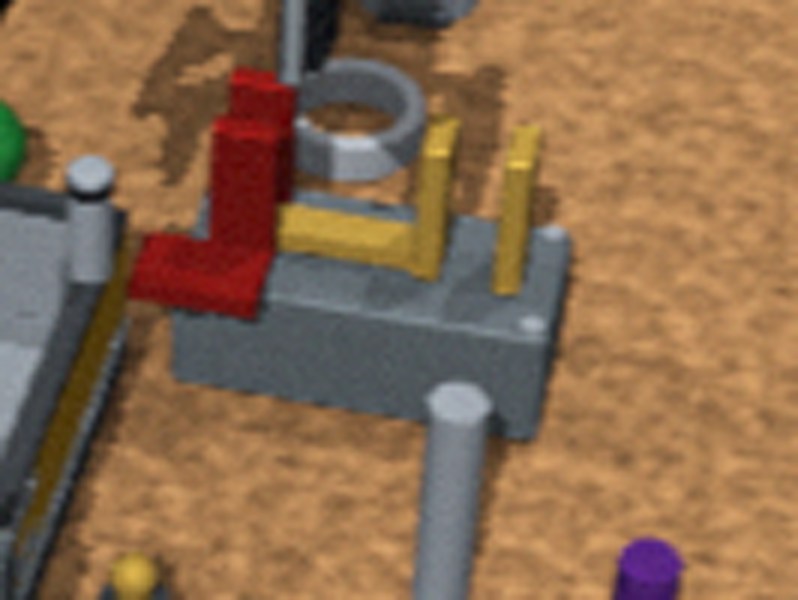

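View pics/c3.png

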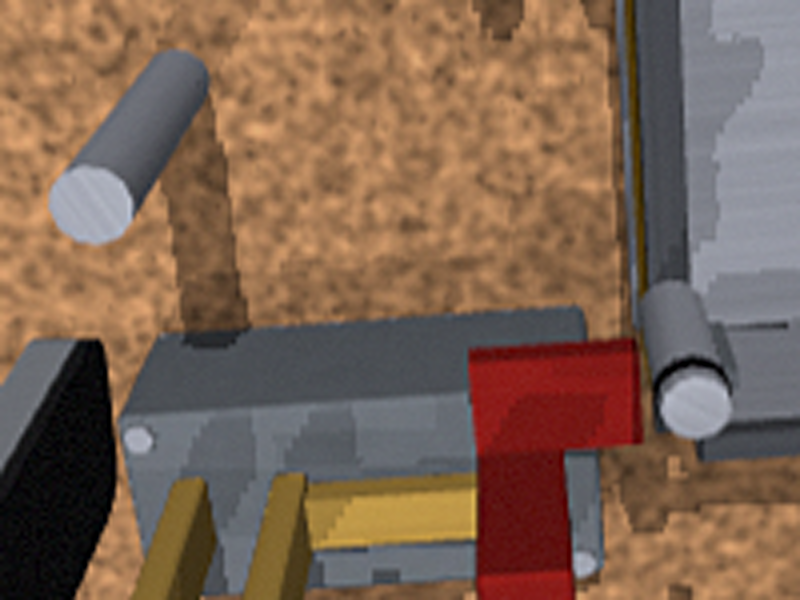

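View pics/c4.png

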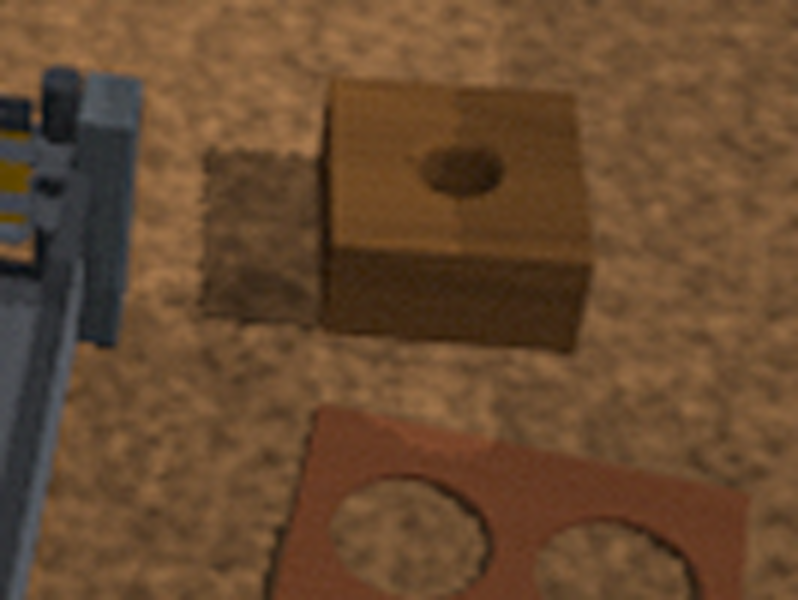

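View pics/c5.png

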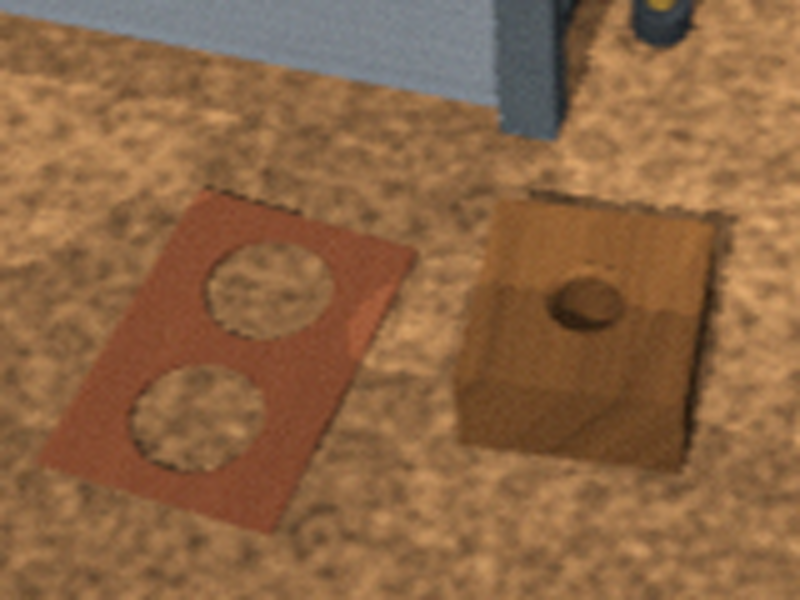

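Run:
```python
from h import *
np.set_printoptions(precision=4,suppress=True)
W=lambda u:("wrist",u,P0)
d={"pin":[("scene",(316,218.5)),("side",(376.5,237.2)),W((223,271.25))],
"post":[("scene",(279.7,241.2)),("side",(315,198.8)),W((374.2,320.75))],
"bore":[("scene",(417,278.5)),("side",(307.6,330.6)),W((290,15))],
"bheel":[("scene",(262,204.2)),("side",(387.5,194))],
"bslide":[("scene",(258.3,212.3)),("side",(373.5,193))],
"rheel":[("scene",(240.8,230)),("side",(344,183.7))],
"rslide":[("scene",(255,231.7)),("side",(341.3,191.7))]}
zz=dict(pin=.09,post=.13,bore=.04)
for k,o in d.items():
    print(k,*tri(o),[onz(*x[:2],zz.get(k,.11),*x[2:])[:2] for x in o])
# gate top edge ends, z=.085 hinge block
print("gateedge scene",onz("scene",(225+215/6,190+405/6),.085),onz("scene",(225+718/6,190+465/6),.085))
print("hinge w",onz(*W((364,160))[:2],.085,P0))
# chute rail ends, catch block top corner screws z=.05 (bolts)
print([onz("wrist",(200+u/4,220+v/4),.05,P0)[:2] for u,v in [(138,440),(585,563)]])
print([onz("scene",(225+u/6,190+v/6),.05)[:2] for u,v in [(60,406),(312,207)]])
print([onz("side",(300+u/6,170+v/6),.05)[:2] for u,v in [(553,234),(533,325)]])
```

```text
pin [ 0.456  -0.0447  0.0886] [np.float64(1.7), np.float64(0.8), np.float64(1.0)] [array([ 0.4594, -0.0424]), array([ 0.4555, -0.0442]), array([ 0.4565, -0.0451])]
post [ 0.5925 -0.0733  0.1275] [np.float64(1.1), np.float64(0.7), np.float64(0.7)] [array([ 0.5964, -0.071 ]), array([ 0.5911, -0.071 ]), array([ 0.5925, -0.0725])]
bore [0.5209 0.1748 0.0364] [np.float64(2.3), np.float64(1.5), np.float64(1.0)] [array([0.5261, 0.1771]), array([0.5198, 0.1757]), array([0.5211, 0.1728])]
bheel [ 0.4634 -0.1581  0.1078] [np.float64(1.9), np.float64(1.9)] [array([ 0.4688, -0.1549]), array([ 0.4627, -0.1582])]
bslide [ 0.4919 -0.1549  0.1066] [np.float64(1.0), np.float64(1.0)] [array([ 0.4976, -0.1518]), array([ 0.491, -0.152])]
rheel [ 0.5587 -0.1645  0.1081] [np.float64(0.5), np.float64(0.5)] [array([ 0.5615, -0.1629]), array([ 0.558 , -0.1628])]
rslide [ 0.5561 -0.1364  0.1081] [np.float64(0.5), np.float64(0.5)] [array([ 0.5589, -0.1348]), array([ 0.5554, -0.1346])]
gateedge scene [ 0.5997 -0.1091  0.085 ] [0.5833 0.0475 0.085 ]
hinge w [0.5841 0.0554 0.085 ]
[array([ 0.4492, -0.136 ]), array([ 0.5766, -0.178 ])]
[array([ 0.5769, -0.1748]), array([ 0.4509, -0.1316])]
[array([ 0.4538, -0.1864]), array([ 0.4491, -0.1352])]
```

Run:
```python
from h import *
np.set_printoptions(precision=4,suppress=True)
print("purple",onz("side",(408,264),.09),onz("wrist",(135,218),.09,P0),onz("scene",(348,202),.09))
for a,b,z in [((376,136),(638,120),.1),((394,162),(440,158),.1),((361,180),(364,290),.085)]:
    A=onz("wrist",a,z,P0);B=onz("wrist",b,z,P0);print(A,B,np.degrees(np.arctan2(*(B-A)[[1,0]])))
im=cv2.imread("pics/wrist0.png")[120:360,320:640];cv2.imwrite("pics/c6.png",cv2.resize(im,None,fx=2.5,fy=2.5,interpolation=cv2.INTER_CUBIC))
```

```text
purple [0.3824 0.008  0.09  ] [0.384  0.0062 0.09  ] [0.3832 0.0068 0.09  ]
[0.591  0.0753 0.1   ] [0.7923 0.0869 0.1   ] 3.3031583305989187
[0.6064 0.0553 0.1   ] [0.643  0.0584 0.1   ] 4.856786578480926
[0.5822 0.0386 0.085 ] [ 0.5889 -0.0672  0.085 ] -86.34909422175278
```

View pics/c6.png

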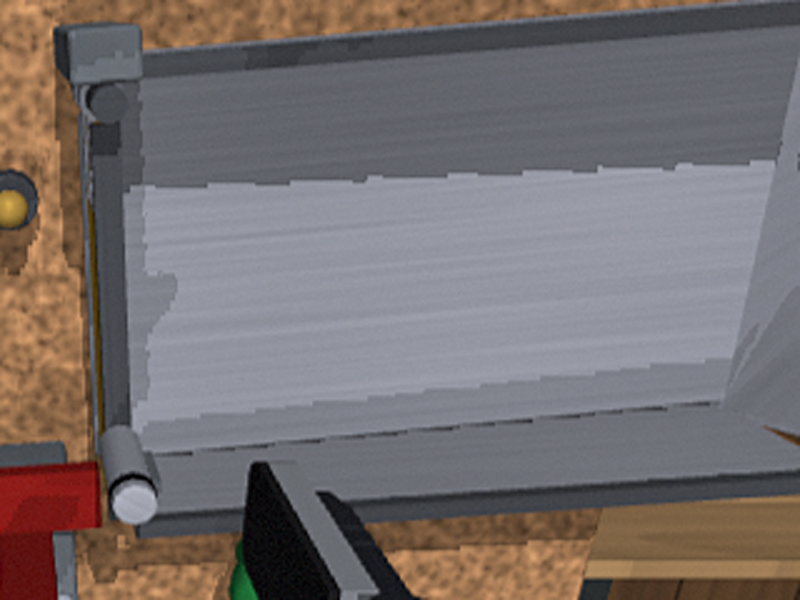

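Run:
```python
from h import *
np.set_printoptions(precision=4,suppress=True)
for a,b,z in [((380,140),(640,120.8),.1),((376,334.8),(640,316),.1),((368,184),(372,292),.085),((356.8,184),(361.2,292),.085)]:
    A=onz("wrist",a,z,P0);B=onz("wrist",b,z,P0);print(A,B,np.degrees(np.arctan2(*(B-A)[[1,0]])))
print(onz("wrist",(320+107/2.5,120+102/2.5),.09,P0))
```

```text
[0.5943 0.0723 0.1   ] [0.794  0.0863 0.1   ] 4.022153845111247
[ 0.6003 -0.1073  0.1   ] [ 0.8472 -0.0866  0.1   ] 4.805012856511505
[0.5884 0.0351 0.085 ] [ 0.5967 -0.0693  0.085 ] -85.41087119961503
[0.5787 0.0351 0.085 ] [ 0.5863 -0.0693  0.085 ] -85.82075355448985
[0.5825 0.0553 0.09  ]
```

Request:
apply_moves --pt "-31 -15 -30 0 0 0 0" --pt "-31 -15 -30 0 0 0 0" --pt "-31 -15 -30 0 0 0 0" --pt "0 0 0 0 0 0 0" --pt "0 0 0 0 0 0 0"

```text
time: 0.78
ee_pos: [0.4578, -0.045, 0.1592]
tcp_rot: [179.9, 0.0, 90.0]
wrist_force: [0.4, 1.1, 1.4]
opening: 0.0854
```

```bash
cat > look.py <<'E'
import sys; from h import *
n=sys.argv[1];o=get_obs(); im=camera(n)[:,:,::-1]; cv2.imwrite(f"pics/{sys.argv[2]}.png",im)
print(o["time"],o["ee_pos"].round(4).tolist(),o["tcp_rot"].round(2).tolist(),o["wrist_force"].round(1).tolist(),round(o["opening"],4))
E
python3 look.py wrist w1
```

```text
0.775 [0.4578, -0.045, 0.1592] [179.9, 0.0, 89.99] [0.4, 1.1, 1.4] 0.0854
```

View pics/w1.png

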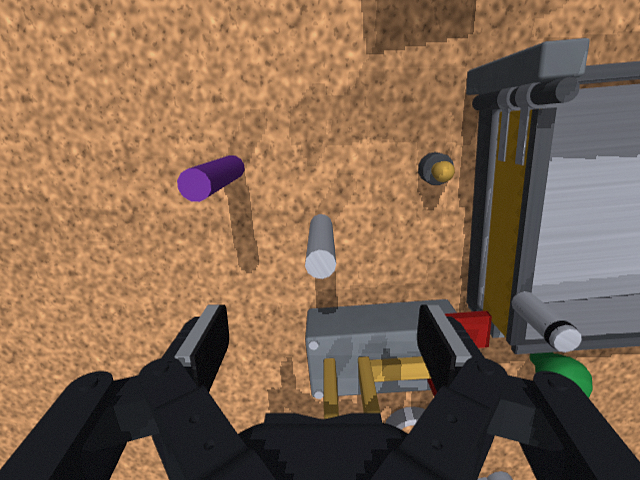

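The wrist view shows the pin top at (320.5,262) between the fingers. The post top is at (566,338), the hinge knuckle is at about (568,88), and the brass tab tops are at (330,360) and (366,360).

Run:
```python
from h import *
np.set_printoptions(precision=4,suppress=True)
P=(np.array([.4578,-.045,.1592]),[179.9,0,89.99])
print("pin",onz("wrist",(320.5,262),.09,P),"post",onz("wrist",(566,338),.13,P))
```

```text
pin [ 0.4561 -0.0435  0.09  ] post [ 0.5905 -0.0719  0.13  ]
```

Request:
apply_moves --pt "-1 1 -24 0 0 0 0" --pt "0 0 -24 0 0 0 0" --pt "0 0 -24 0 0 0 0" --pt "0 0 -23 0 0 0 0" --pt "0 0 0 0 0 0 0" --pt "0 0 0 0 0 0 0.5" --pt "0 0 0 0 0 0 1" --pt "0 0 0 0 0 0 1" --pt "0 0 0 0 0 0 1" --pt "0 0 0 0 0 0 1" --pt "0 0 0 0 0 0 1" --grip_force 50

```text
time: 2.2
ee_pos: [0.4563, -0.044, 0.0639]
tcp_rot: [179.9, 0.0, 90.0]
wrist_force: [-0.2, 0.3, 6.0]
opening: 0.0186
```

```bash
python3 look.py wrist w2
```

```text
2.2 [0.4563, -0.044, 0.0639] [179.94, 0.0, 90.0] [-0.2, 0.3, 6.0] 0.0186
```

View pics/w2.png

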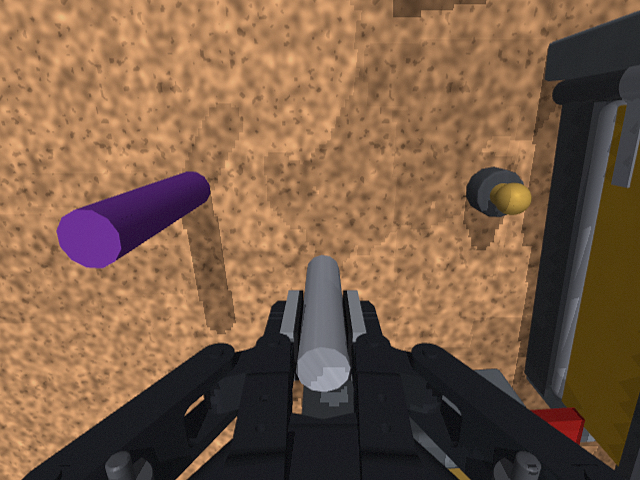

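Run:
```python
from h import *
P=(np.array([.4563,-.044,.0639]),[179.94,0,90])
print("pin",onz("wrist",(323.5,370),.09,P))
```

```text
pin [ 0.45614798 -0.04485375  0.09      ]
```

Request:
apply_moves --pt "0 0 10 0 0 0 1" --pt "0 0 25 0 0 0 1" --pt "0 0 30 0 0 0 1" --pt "10 20 10 0 0 0 1" --pt "18 35 0 0 0 0 1" --pt "18 35 0 0 0 0 1" --pt "18 30 0 0 0 0 1" --pt "0 0 0 0 0 0 1" --pt "0 0 0 0 0 0 1"

```text
time: 3.38
ee_pos: [0.5196, 0.0758, 0.1382]
tcp_rot: [-179.9, 0.0, 90.0]
wrist_force: [0.6, -0.3, -2.0]
opening: 0.0189
```

```bash
python3 look.py wrist w3
```

```text
3.375 [0.5196, 0.0758, 0.1382] [-179.95, 0.02, 90.02] [0.6, -0.3, -2.0] 0.0189
```

View pics/w3.png

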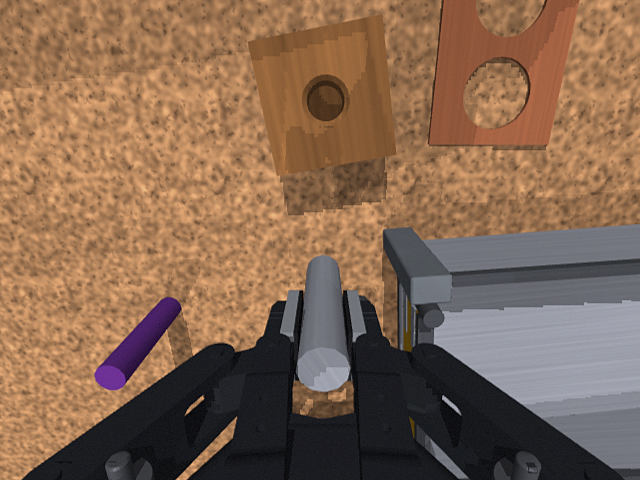

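The wrist view shows the pin held upright, with the bore mouth at (325.5,98).

Run:
```python
from h import *
P=(np.array([.5196,.0758,.1382]),[-179.95,0.02,90.02])
print("bore",onz("wrist",(325.5,98.5),.04,P), "pintop",onz("wrist",(323.5,369),.09-.0639+.1382,P))
```

```text
bore [0.52089344 0.17478211 0.04      ] pintop [0.51949868 0.07540006 0.1643    ]
```

Request:
apply_moves --pt "1 35 0 0 0 0 1" --pt "0 35 0 0 0 0 1" --pt "0 29 0 0 0 0 1" --pt "0 0 -15 0 0 0 1" --pt "0 0 -10 0 0 0 1" --pt "0 0 0 0 0 0 1" --pt "0 0 0 0 0 0 1"

```text
time: 4.3
ee_pos: [0.5211, 0.1743, 0.1135]
tcp_rot: [180.0, -0.0, 89.9]
wrist_force: [-0.5, 0.3, -1.9]
opening: 0.0189
```

```bash
python3 look.py wrist w4;python3 look.py side s4; python3 look.py scene v4
python3 - <<'E'
import cv2
a=cv2.imread("pics/s4.png")[250:370,240:400];b=cv2.imread("pics/v4.png")[200:320,340:500]
cv2.imwrite("pics/c7.png",cv2.resize(cv2.hconcat([a,b]),None,fx=2.5,fy=2.5,interpolation=cv2.INTER_CUBIC))
E
```

```text
4.3 [0.5211, 0.1743, 0.1135] [179.99, -0.0, 89.94] [-0.5, 0.3, -1.9] 0.0189
4.35 [0.5212, 0.1744, 0.1138] [179.97, -0.01, 89.95] [0.6, 0.5, -1.7] 0.0189
4.4 [0.5213, 0.1746, 0.1138] [179.96, -0.01, 89.96] [0.6, 0.4, -1.7] 0.0188
```

View pics/w4.png

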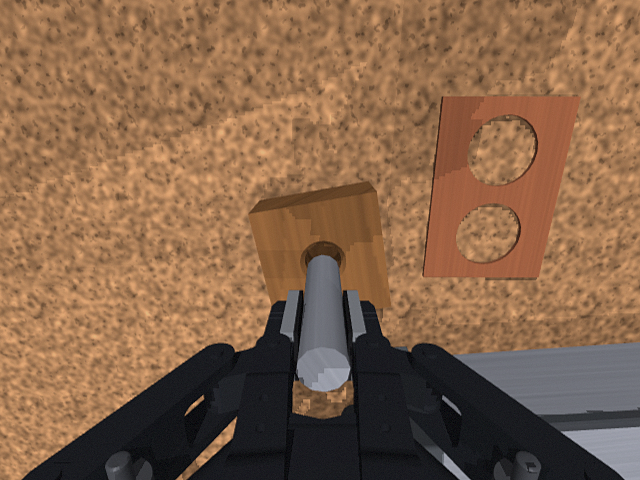

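View pics/c7.png

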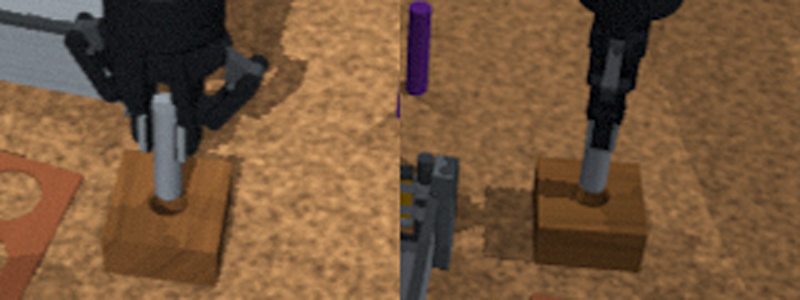

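The pin sits over the bore in all three views, so I'm lowering it.

Request:
apply_moves --pt "0 0 -8 0 0 0 1" --pt "0 0 -6 0 0 0 1" --pt "0 0 -5 0 0 0 1" --pt "0 0 -5 0 0 0 1" --pt "0 0 0 0 0 0 1"

```text
time: 5.08
ee_pos: [0.5207, 0.1749, 0.0888]
tcp_rot: [-180.0, 0.0, 90.0]
wrist_force: [-0.1, -0.7, -1.1]
opening: 0.0186
```

Request:
apply_moves --pt "0 0 -6 0 0 0 1" --pt "0 0 -5 0 0 0 1" --pt "0 0 -4 0 0 0 1" --pt "0 0 -1.5 0 0 0 1" --pt "0 0 -1 0 0 0 1" --pt "0 0 0 0 0 0 1"

```text
time: 5.82
ee_pos: [0.5211, 0.175, 0.072]
tcp_rot: [180.0, -0.0, 90.0]
wrist_force: [0.2, -0.2, -0.0]
opening: 0.0187
```

Request:
apply_moves --pt "0 0 -1 0 0 0 1" --pt "0 0 0 0 0 0 1" --pt "0 0 0 0 0 0 0.5" --pt "0 0 0 0 0 0 0" --pt "0 0 0 0 0 0 0" --pt "0 0 0 0 0 0 0" --pt "0 0 15 0 0 0 0" --pt "0 0 40 0 0 0 0" --pt "0 0 45 0 0 0 0" --pt "0 0 0 0 0 0 0" --pt "0 0 0 0 0 0 0"

```text
time: 7.2
ee_pos: [0.5211, 0.175, 0.1711]
tcp_rot: [180.0, -0.0, 90.0]
wrist_force: [-0.4, -0.1, -0.9]
opening: 0.0854
```

```bash
python3 look.py wrist w5; python3 look.py side s5
python3 - <<'E'
import cv2
b=cv2.imread("pics/s5.png")[230:380,220:420]
cv2.imwrite("pics/c8.png",cv2.resize(b,None,fx=4,fy=4,interpolation=cv2.INTER_CUBIC))
E
```

```text
7.2 [0.5211, 0.175, 0.1711] [179.97, -0.01, 90.0] [-0.4, -0.1, -0.9] 0.0854
7.25 [0.5207, 0.1749, 0.1703] [-179.96, 0.01, 90.0] [-0.5, -0.0, -0.1] 0.0855
```

View pics/w5.png

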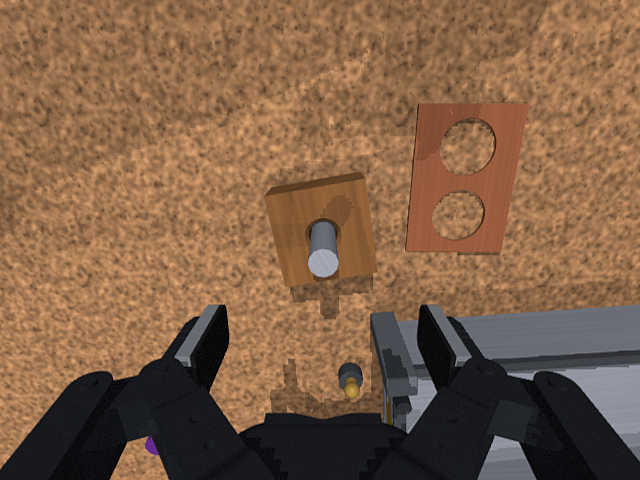

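View pics/c8.png

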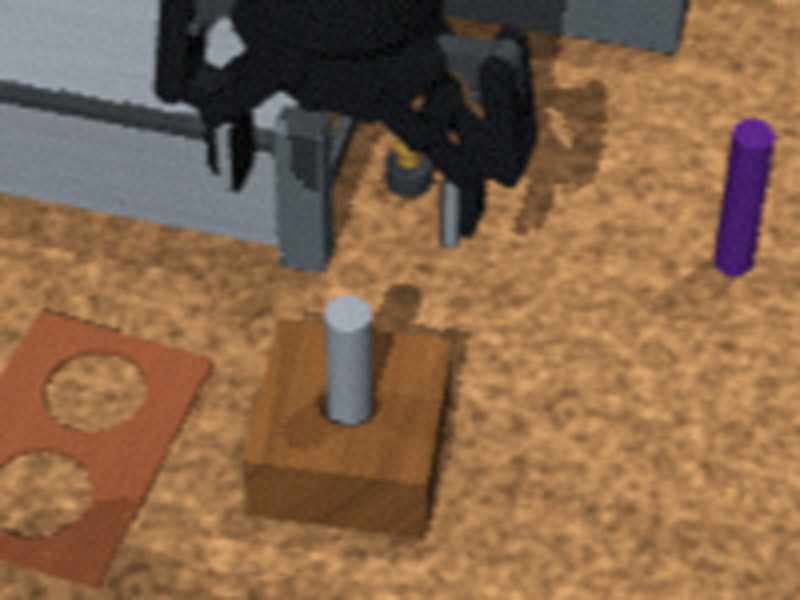

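Request:
apply_moves --pt "-8 -40 15 0 0 4.5 0.25" --pt "-8 -50 15 0 0 0 0.25" --pt "-8 -50 0 0 0 0 0.25" --pt "-8 -50 0 0 0 0 0.25" --pt "-8 -50 0 0 0 0 0.25" --pt "-6 -50 0 0 0 0 0.25" --pt "-5 -42 0 0 0 0 0.25" --pt "0 0 0 0 0 0 0.25" --pt "0 0 0 0 0 0 0.25"

```text
time: 8.43
ee_pos: [0.4697, -0.1567, 0.2001]
tcp_rot: [-179.9, -0.0, 94.5]
wrist_force: [-0.9, 0.4, 0.2]
opening: 0.064
```

```bash
python3 look.py wrist w6; python3 look.py side s6; python3 -c "
from h import *
print('home side exp',proj('side',(.5207,.175,.098)),'vs 10mm up',proj('side',(.5207,.175,.108)), proj('wrist',(.5207,.175,.098),(np.array([.5211,.175,.1711]),[180,0,90])))"
```

```text
8.425 [0.4697, -0.1567, 0.2001] [-179.93, -0.05, 94.47] [-0.9, 0.4, 0.2] 0.064
8.475 [0.4699, -0.1563, 0.2003] [-179.95, -0.03, 94.53] [-0.1, 1.1, 0.3] 0.0641
home side exp [306.79920718 308.74014629] vs 10mm up [306.716877   304.85882928] [322.70520647 261.82893995]
```

View pics/w6.png

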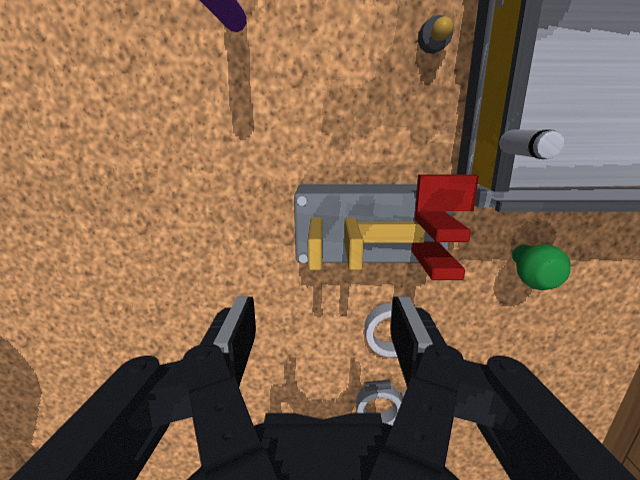

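Pin home is confirmed: its top is at side px (307,308), and (306.8,308.7) was expected. The wrist view shows the brass tabs at (315,243) and (353,243) and the red tabs at (448,228) and (443,265), aligned with the image axes. I'll zoom in.

Run:
```python
import cv2
b=cv2.imread("pics/w6.png")[170:290,285:485]
cv2.imwrite("pics/c9.png",cv2.resize(b,None,fx=4,fy=4,interpolation=cv2.INTER_CUBIC))
```

```text
(no output)
```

View pics/c9.png

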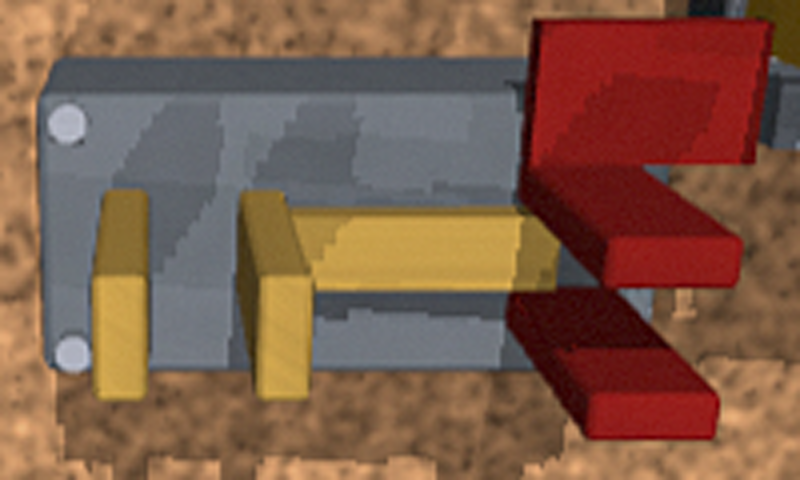

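Run:
```python
from h import *
np.set_printoptions(precision=4,suppress=True)
P=(np.array([.4697,-.1567,.2001]),[-179.93,-.05,94.47])
f=lambda u:onz("wrist",u,.11,P)[:2]
h,s,rs,rh=f((315.25,254.5)),f((356,254.5)),f((453,235.5)),f((448,274))
a=np.radians(4.5);X=np.array([np.cos(a),np.sin(a)]);Y=np.array([-X[1],X[0]])
print(h,s,rs,rh)
for d in(s-h,rs-rh):print(np.linalg.norm(d),np.degrees(np.arctan2(d[1],d[0])))
print("brass",h+.008*X,s-.022*X,"red",rh+.008*Y,rs-.022*Y)
print("tool y pos of tab",[(v-np.array([.4697,-.1567]))@X for v in(h,s)])
```

```text
[ 0.4641 -0.1587] [ 0.4924 -0.1565] [ 0.5567 -0.1376] [ 0.559  -0.1662]
0.028318536103163518 4.448640226387121
0.02874813095788726 94.60607444824974
brass [ 0.4721 -0.1581] [ 0.4704 -0.1582] red [ 0.5584 -0.1582] [ 0.5584 -0.1595]
tool y pos of tab [np.float64(-0.005692486674705029), np.float64(0.022626038051092964)]
```

Request:
apply_moves --pt "1 -1 -30 0 0 0 0.1" --pt "0 0 -30 0 0 0 0.1" --pt "0 0 -25 0 0 0 0.1" --pt "0 0 -21 0 0 0 0.1" --pt "0 0 0 0 0 0 0.1" --pt "0 0 0 0 0 0 0.1" --grip_force 20

```text
time: 9.28
ee_pos: [0.4715, -0.1575, 0.0957]
tcp_rot: [180.0, 0.0, 94.6]
wrist_force: [-0.0, 0.2, -0.3]
opening: 0.0765
```

```bash
python3 look.py wrist w7
```

```text
9.275 [0.4715, -0.1575, 0.0957] [179.95, 0.02, 94.56] [-0.0, 0.2, -0.3] 0.0765
```

View pics/w7.png

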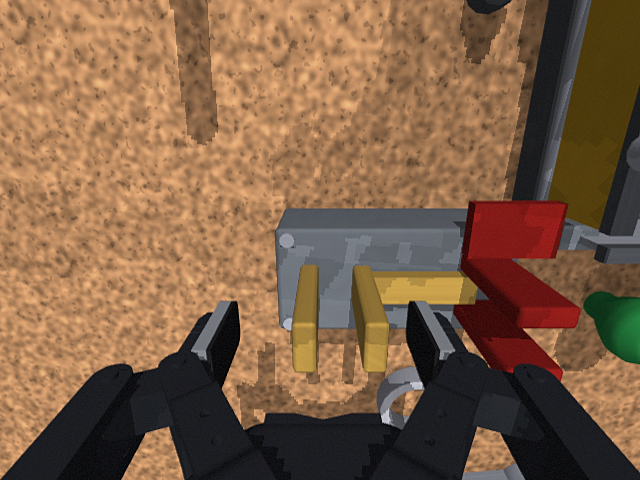

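Request:
apply_moves --pt "0 0 0 0 0 0 0.4" --pt "0 0 0 0 0 0 0.6" --pt "0 0 0 0 0 0 0.8" --pt "0 0 0 0 0 0 1" --pt "0 0 0 0 0 0 1" --pt "0 0 0 0 0 0 1" --grip_force 20

```text
time: 10.07
ee_pos: [0.4728, -0.1582, 0.0962]
tcp_rot: [179.7, 0.0, 94.5]
wrist_force: [7.1, -0.1, 4.8]
opening: 0.0231
```

```bash
python3 look.py wrist w8
```

```text
10.075 [0.4728, -0.1582, 0.0962] [179.74, 0.05, 94.51] [7.1, -0.1, 4.8] 0.0231
```

View pics/w8.png

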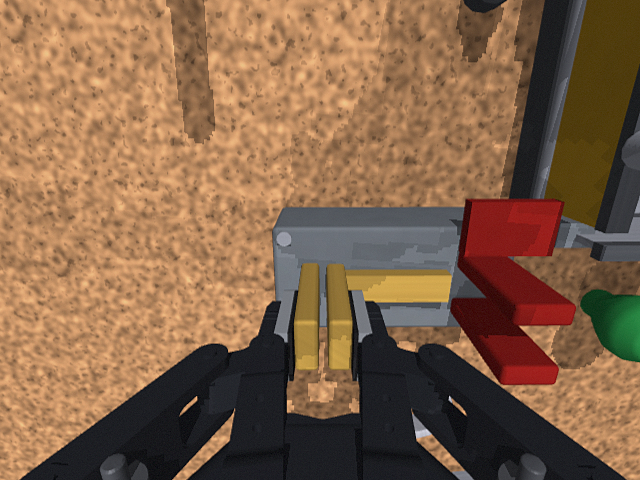

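Request:
apply_moves --pt "0 0 0 0 0 0 0.5" --pt "0 0 0 0 0 0 0.1" --pt "0 0 0 0 0 0 0.1" --pt "0 0 0 0 0 0 0.1"

```text
time: 10.62
ee_pos: [0.4708, -0.158, 0.0946]
tcp_rot: [-180.0, -0.0, 94.5]
wrist_force: [-0.1, -0.3, -0.3]
opening: 0.0768
```

```bash
python3 look.py wrist w9
python3 - <<'E'
import cv2
b=cv2.imread("pics/w9.png")[250:390,240:440]
cv2.imwrite("pics/c10.png",cv2.resize(b,None,fx=4,fy=4,interpolation=cv2.INTER_CUBIC))
E
```

```text
10.625 [0.4708, -0.158, 0.0946] [-179.98, -0.01, 94.5] [-0.1, -0.3, -0.3] 0.0768
```

View pics/c10.png

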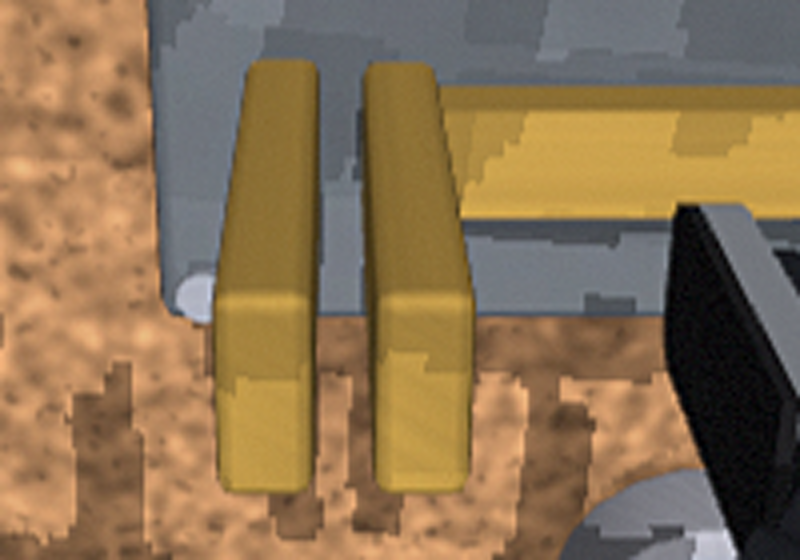

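Request:
apply_moves --pt "0 0 30 0 0 0 0.1" --pt "0 0 40 0 0 0 0.1" --pt "0 0 35 0 0 0 0.1"

```text
time: 11.05
ee_pos: [0.4709, -0.158, 0.2012]
tcp_rot: [180.0, 0.0, 94.5]
wrist_force: [0.2, 0.3, -1.1]
opening: 0.0768
```

```bash
python3 -c "
from h import *
o=get_obs();print(o['q'].round(1),o['ee_pos'],o['tcp_rot'])"
```

```text
[-18.5  -3.1  -3.3  89.7  -0.   67. ] [ 0.47092492 -0.15799275  0.20116036] [1.79983955e+02 8.46642963e-03 9.44971192e+01]
```

Request:
apply_moves --pt "12 0 0 0 0 10 0.1" --pt "12 0 0 0 0 10 0.1" --pt "12 0 0 0 0 10 0.1" --pt "12 0 0 0 0 10 0.1" --pt "12 0 0 0 0 10 0.1" --pt "12 0 0 0 0 10 0.1" --pt "12 0 0 0 0 10 0.1" --pt "3 -1 0 0 0 10 0.1" --pt "0 0 0 0 0 10 0.1" --pt "0 0 0 0 0 0 0.1" --pt "0 0 0 0 0 0 0.1"

```text
time: 12.42
ee_pos: [0.5579, -0.159, 0.1998]
tcp_rot: [180.0, -0.0, -175.7]
wrist_force: [-0.1, 0.1, -0.6]
opening: 0.0767
```

```bash
python3 look.py wrist w10
```

```text
12.425 [0.5579, -0.159, 0.1998] [180.0, -0.0, -175.72] [-0.1, 0.1, -0.6] 0.0767
```

View pics/w10.png

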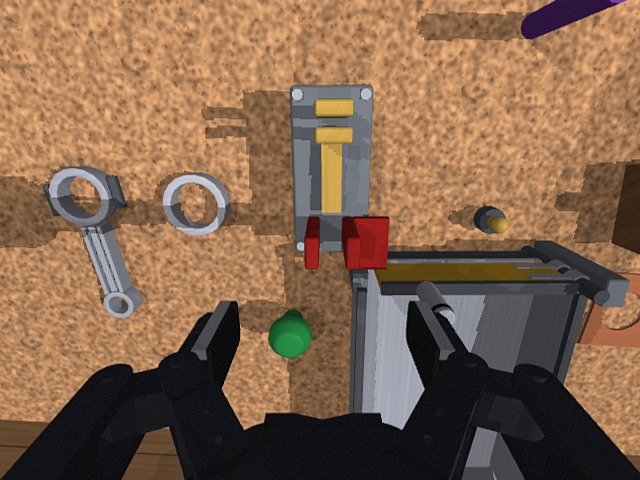

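Run:
```python
import cv2
b=cv2.imread("pics/w10.png")[200:290,280:430]
cv2.imwrite("pics/c11.png",cv2.resize(b,None,fx=5,fy=5,interpolation=cv2.INTER_CUBIC))
```

```text
(no output)
```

View pics/c11.png

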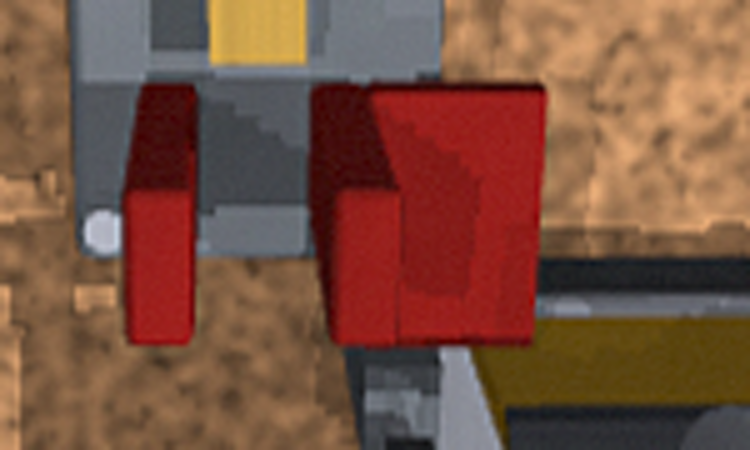

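The red tabs' outer faces are at columns 305 and 360, which puts the pinch centre at 322.9 against the camera centre at 322.6. It's centred, so I'm descending and squeezing.

Request:
apply_moves --pt "0 0 -30 0 0 0 0.1" --pt "0 0 -30 0 0 0 0.1" --pt "0 0 -25 0 0 0 0.1" --pt "0 0 -20 0 0 0 0.1" --pt "0 0 0 0 0 0 0.1" --pt "0 0 0 0 0 0 0.1" --pt "0 0 0 0 0 0 0.4" --pt "0 0 0 0 0 0 0.6" --pt "0 0 0 0 0 0 0.8" --pt "0 0 0 0 0 0 1" --pt "0 0 0 0 0 0 1" --pt "0 0 0 0 0 0 1" --grip_force 20

```text
time: 13.98
ee_pos: [0.5583, -0.1582, 0.0958]
tcp_rot: [179.9, 0.1, -175.5]
wrist_force: [-1.5, 6.5, 6.1]
opening: 0.0234
```

```bash
python3 look.py wrist w11
```

```text
13.975 [0.5583, -0.1582, 0.0958] [179.93, 0.08, -175.46] [-1.5, 6.5, 6.1] 0.0234
```

View pics/w11.png

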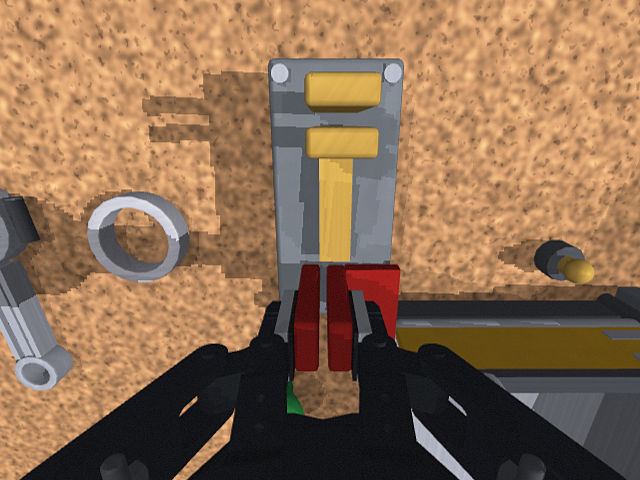

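Request:
apply_moves --pt "0 0 0 0 0 0 0.5" --pt "0 0 0 0 0 0 0.1" --pt "0 0 0 0 0 0 0.1" --pt "0 0 30 0 0 0 0.1" --pt "0 0 40 0 0 0 0.1" --pt "0 0 35 0 0 0 0.1" --pt "0 0 0 0 0 0 0.1"

```text
time: 14.9
ee_pos: [0.559, -0.1594, 0.2028]
tcp_rot: [-179.9, 0.3, -175.5]
wrist_force: [0.0, 0.5, -0.0]
opening: 0.0769
```

```bash
python3 look.py wrist w12
python3 - <<'E'
import cv2
b=cv2.imread("pics/w12.png")[80:320,280:480]
cv2.imwrite("pics/c12.png",cv2.resize(b,None,fx=2.5,fy=2.5,interpolation=cv2.INTER_CUBIC))
E
```

```text
14.9 [0.559, -0.1594, 0.2028] [-179.9, 0.25, -175.51] [0.0, 0.5, -0.0] 0.0769
```

View pics/c12.png

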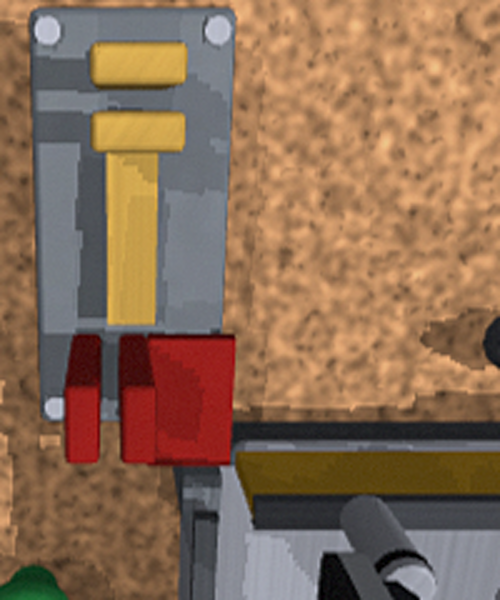

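The wrist view shows both catches shut, and the bolt edge is now clear of the gate's free edge. I'm turning back and moving over the post.

Request:
apply_moves --pt "4 10 0 0 0 -10 0.3" --pt "4 10 0 0 0 -10 0.3" --pt "4 10 0 0 0 -10 0.3" --pt "4 10 0 0 0 -10 0.3" --pt "4 10 0 0 0 -10 0.3" --pt "4 10 0 0 0 -10 0.3" --pt "4 10 0 0 0 -10 0.3" --pt "4 10 0 0 0 -10 0.3" --pt "0.5 7 0 0 0 -10 0.3" --pt "0 0 0 0 0 0 0.3" --pt "0 0 0 0 0 0 0.3"

```text
time: 16.32
ee_pos: [0.5902, -0.0722, 0.1989]
tcp_rot: [-179.9, -0.0, 94.7]
wrist_force: [0.5, 0.4, 0.5]
opening: 0.0596
```

```bash
python3 look.py wrist w13
```

```text
16.325 [0.5902, -0.0722, 0.1989] [-179.93, -0.01, 94.72] [0.5, 0.4, 0.5] 0.0596
```

View pics/w13.png

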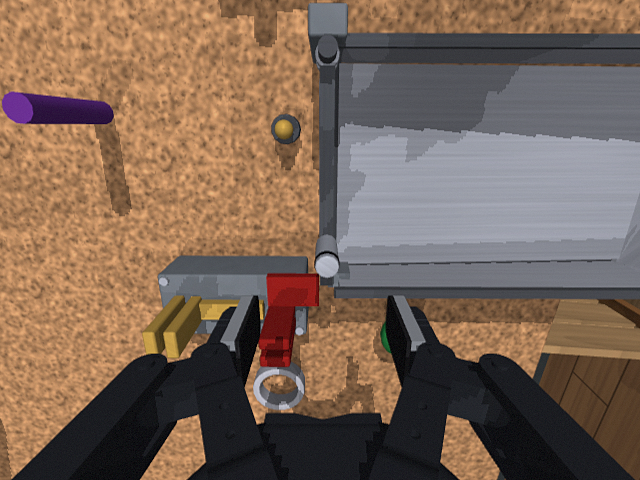

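Run:
```python
from h import *
P=(np.array([.5902,-.0722,.1989]),[-179.93,-.01,94.72])
p=onz("wrist",(326.5,264),.13,P);print("post",p)
for u in[(328,48),(327,56)]:print("hinge",onz("wrist",u,.09,P))
a=np.radians(4.6);X=np.array([np.cos(a),np.sin(a)]);Y=np.array([-X[1],X[0]])
p=np.array([.5915,-.0715]);H=p+.13*Y;print("H",H)
for g in [0,.15,.3,.45,.6,.75,.9,1.05,1.2,1.35,1.45]:
    q=H-.13*np.sin(g)*X-.13*np.cos(g)*Y; print(g,(q*1000).round(1))
```

```text
post [ 0.59208678 -0.07174859  0.13      ]
hinge [0.58246036 0.05639365 0.09      ]
hinge [0.58221965 0.05193608 0.09      ]
H [0.58107414 0.05808125]
0 [591.5 -71.5]
0.15 [572.  -71.6]
0.3 [552.7 -68.8]
0.45 [534.1 -63.1]
0.6 [516.5 -54.8]
0.75 [500.4 -43.8]
0.9 [486.1 -30.6]
1.05 [473.9 -15.4]
1.2 [464.1   1.4]
1.35 [456.9  19.5]
1.45 [453.7  32.1]
```

Request:
apply_moves --pt "1.5 0.5 -30 0 0 0 0.3" --pt "0 0 -30 0 0 0 0.3" --pt "0 0 -20 0 0 0 0.3" --pt "0 0 -9 0 0 0 0.3" --pt "0 0 0 0 0 0 0.3" --pt "0 0 0 0 0 0 0.3" --pt "0 0 0 0 0 0 0.6" --pt "0 0 0 0 0 0 0.8" --pt "0 0 0 0 0 0 1" --pt "0 0 0 0 0 0 1" --pt "0 0 0 0 0 0 1" --grip_force 60

```text
time: 17.75
ee_pos: [0.5924, -0.0715, 0.1113]
tcp_rot: [179.9, 0.0, 94.5]
wrist_force: [2.2, -0.0, 4.7]
opening: 0.0145
```

```bash
python3 look.py wrist w14
```

```text
17.75 [0.5924, -0.0715, 0.1113] [179.93, 0.01, 94.5] [2.2, -0.0, 4.7] 0.0145
```

View pics/w14.png

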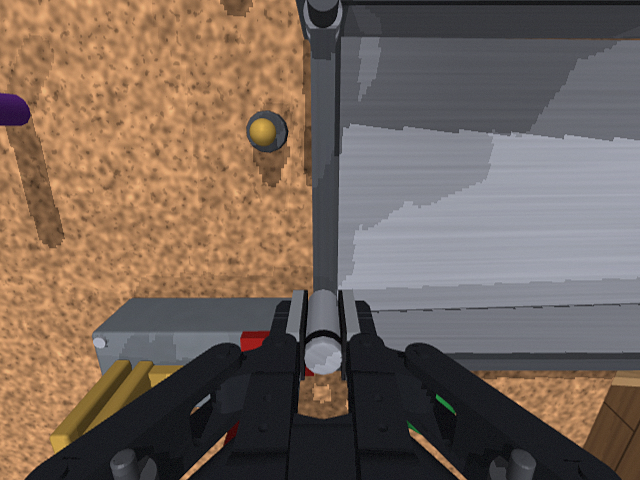

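Request:
apply_moves --pt "-6 0 0 0 0 0 1" --pt "-7 0 0 0 0 0 1" --pt "-6.5 0 0 0 0 0 1" --pt "-10 1 0 0 0 0 1" --pt "-9.5 2 0 0 0 0 1" --pt "0 0 0 0 0 0 1"

```text
time: 18.55
ee_pos: [0.5529, -0.0686, 0.1113]
tcp_rot: [180.0, 0.0, 94.5]
wrist_force: [2.9, -2.3, 5.0]
opening: 0.0144
```

Request:
apply_moves --pt "-9.5 2.5 0 0 0 0 1" --pt "-9 3 0 0 0 0 1" --pt "-9 4 0 0 0 0 1" --pt "-8.5 4.5 0 0 0 0 1" --pt "-8 5.5 0 0 0 0 1" --pt "-8 5.5 0 0 0 0 1" --pt "-7 6.5 0 0 0 0 1" --pt "-7.5 6.5 0 0 0 0 1" --pt "0 0 0 0 0 0 1"

```text
time: 19.68
ee_pos: [0.4869, -0.0304, 0.1112]
tcp_rot: [179.9, 0.0, 94.5]
wrist_force: [2.3, -1.3, 5.8]
opening: 0.0147
```

Request:
apply_moves --pt "-6.5 7.5 0 0 0 0 1" --pt "-6 7.5 0 0 0 0 1" --pt "-5 8.5 0 0 0 0 1" --pt "-4.5 8.5 0 0 0 0 1" --pt "-4 9 0 0 0 0 1" --pt "-3.5 9 0 0 0 0 1" --pt "-2 6 0 0 0 0 1" --pt "-1.2 6 0 0 0 0 1" --pt "0 0 0 0 0 0 1" --pt "0 0 0 0 0 0 1"

```text
time: 20.92
ee_pos: [0.4549, 0.0312, 0.1112]
tcp_rot: [179.9, 0.1, 94.5]
wrist_force: [4.4, -2.2, 5.4]
opening: 0.0149
```

```bash
python3 look.py wrist w15;python3 look.py side s15;python3 look.py scene v15
```

```text
20.925 [0.4549, 0.0312, 0.1112] [179.9, 0.05, 94.5] [4.4, -2.2, 5.4] 0.0149
20.975 [0.4549, 0.0312, 0.1112] [179.9, 0.05, 94.5] [4.3, -2.2, 5.4] 0.0142
21.025 [0.4549, 0.0312, 0.1112] [179.9, 0.06, 94.49] [5.4, -2.2, 5.2] 0.0141
```

View pics/w15.png

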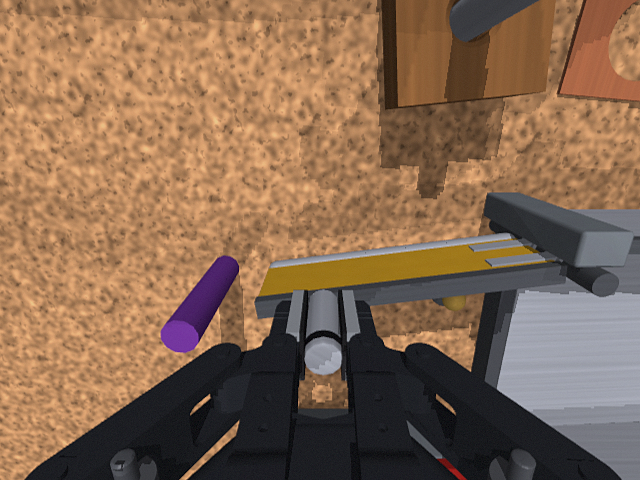

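View pics/s15.png

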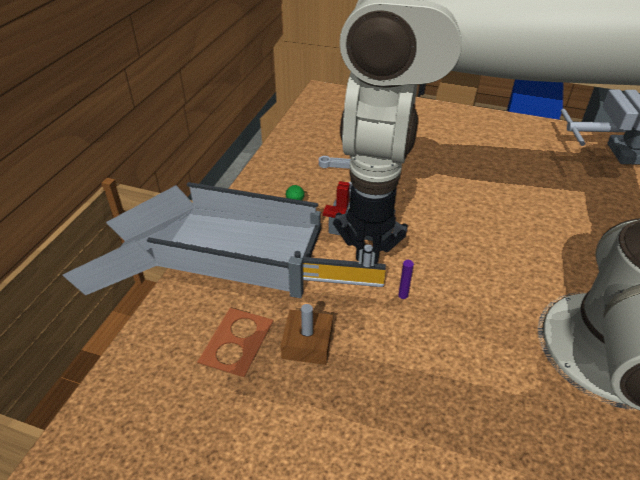

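View pics/v15.png

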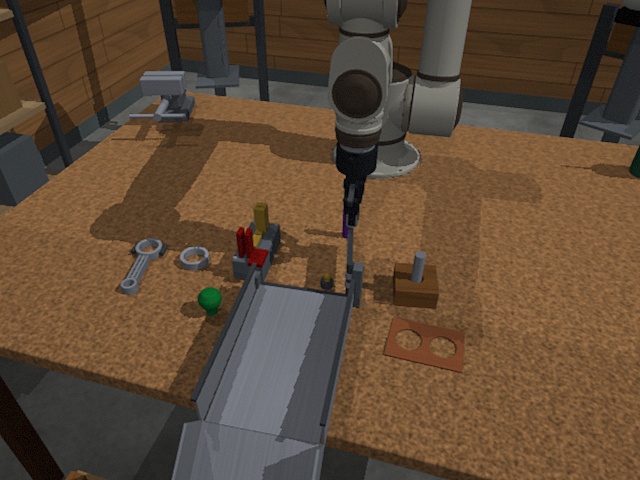

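Request:
apply_moves --pt "0 1.5 0 0 0 0 1" --pt "0 1.5 0 0 0 0 1" --pt "0 0 0 0 0 0 1" --pt "0 0 0 0 0 0 1" --pt "0 0 0 0 0 0 1" --pt "0 0 0 0 0 0 1"

```text
time: 21.82
ee_pos: [0.4544, 0.034, 0.1112]
tcp_rot: [180.0, 0.1, 94.5]
wrist_force: [2.1, -2.0, 8.5]
opening: 0.0144
```

```bash
python3 look.py wrist w16
python3 - <<'E'
from h import *
o=get_obs();P=(o['ee_pos'],o['tcp_rot']); print(np.abs(o['qd']).max())
A=onz("wrist",(256,300),.085,P);B=onz("wrist",(566,270),.085,P);print(A,B,np.degrees(np.arctan2(*(B-A)[[1,0]])))
im=cv2.imread("pics/w16.png");cv2.imwrite("pics/c16.png",cv2.resize(im[180:400,200:640],None,fx=1.8,fy=1.8))
E
```

```text
21.825 [0.4544, 0.034, 0.1112] [179.96, 0.07, 94.48] [2.1, -2.0, 8.5] 0.0144
0.11420344525337633
[0.41996259 0.02987847 0.085     ] [0.57337473 0.05860065 0.085     ] 10.604288212982722
```

View pics/c16.png

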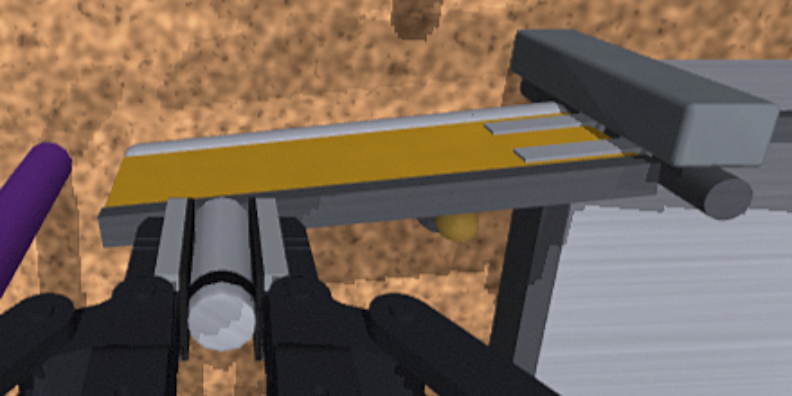

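```bash
python3 -c "
from workcell import *
print(job_done(), get_obs()['wrist_force'])"
```

```text
the job is handed in; nothing more can be done
the job is handed in; nothing more can be done
```

The job is handed in, at about 22 s of the 72 s allowed. The gripper is holding the gate post at rest with the gate wide open; no verdict is reported.

- **Pin:** The bare steel pin stands fully home in the stand. Its top sat within 1 px of where a home pin should be in the side view, and insertion met no resistance.
- **Catches:** I squeezed brass first, then red. Each sliding tab was pressed against its end stop (opening about 23 mm, 7 N at the wrist). After release the outer faces measured about 26.5–27 mm apart, against 26 mm nominal; I put that down to pixel error. The gate then swung freely.
- **Gate:** Two checks agree on about 1.46 rad: the post position and the line of the panel edge. The stop is at 1.5. Wrist force at the end was a steady 9 N or less.
- **Other items:** The rod, gasket, knob and race look in place in the last views, and so does the purple decoy pin. I checked these by eye only.
- **Disagreement:** The scene camera read about 3–6 mm farther out in x than the other two. I used the side and wrist cameras instead.

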